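Weigh a dropper bottle on a beam scale

TASK

Set the small amber dropper bottle upright in the cup that hangs from the fork of the beam scale and let go of it, then slide the poise out along the beam until the scale balances: left alone, the pointer at the beam's end must rest between the two lines on the index plate. The beam hangs on delicate flexures, so lower the bottle gently and nudge the poise slowly by its knob without pinching it; nothing may push on the beam, poise or cup with more than 15 N. Do not disturb the glass flask or the pipette bulb.

Things in the scene. Friction and masses are not known exactly. Their poses are not given: they have to be found in the camera images.
- scale: Beam scale fixed to the worktop, grey foot 350 mm long, 56 mm wide (130 mm at the pivot). Origin on the worktop under the pivot, z up, beam along y: cup at +y, poise at -y. Pivot 170 mm up between two aluminium cheeks (47 mm over all in x, 30 mm in y, 181 mm high). The beam's steel bar, 12 mm wide and 14 mm high, is centred at pivot height and runs from y = +42 to -220 mm.
- index_mid (a point): Middle between the two black lines, 11 mm apart, on the white upright index plate that faces -x at y = -240 mm of the scale, at pivot height (170 mm). The black pointer at the beam's end lies in front of it; next to it, at y = -222 mm, the bar passes a wire guard loop. Plate and loop are up to 196 mm high.
- beam (a joint): Tilt of the beam, rad: 0 level, positive with the poise end low, negative with the cup end low; stops at -0.06 (where it starts) and 0.06. Near balance it grows 4.9 mrad per mm that the poise goes out; over 12 mm off balance it lies on a stop. Pointer between the lines: -0.023 to 0.023. Settles in about 1 s. A push on the knob tilts or holds the beam, so back off from the poise before judging.
- poise (a joint): Travel of the poise out along the beam, m: 0 innermost (its centre 50 mm from the pivot), 0.15 outermost. It stays where it is left. Pushing it takes about 2.5 N plus 6 N per 0.1 m/s of speed. It starts between 0 and 0.025; with the bottle in the cup, balance lies between about 0.07 and 0.135, depending on the bottle's unknown weight.
- knob_top (a point): Top of the poise's knob: an upright steel pin, 14 mm in diameter, 48 mm tall, on the dark steel poise block (34 mm across, 30 mm along the beam, 36 mm high, riding round the bar). With the beam level it is 236 mm above the worktop; on a stop up to 12 mm higher (cup low) or lower. Axes as the scale's, tilting with the beam: -y is outward.
- cup_floor (a point): Centre of the inner floor of the hanging aluminium cup: inner diameter 43 mm at the floor, 49 at the rim, 17 deep; 100 mm above the worktop when level, 7 lower with the cup low. It swings about an x axis 70 mm above, on straps 45 mm to its +x and -x side, between fork prongs (x = +-50 mm), fork cross-bar 78 mm inward (-y). Fingers along y have room. A soft spring lets the cup sink 1 mm per 0.7 N, at most 9 mm.
- bottle_mid (a point): Middle (49 mm up) of the amber glass dropper bottle with black dropper cap: 35 mm in diameter, 98 mm high, upright on the worktop, z its own axis. Solid body and shoulder up to 64 mm: grip it 30 to 55 mm up. 0.08 to 0.18 kg. It stands in any of three places, swapped with the flask and the bulb.
- bottle: The same bottle; origin at the centre of its underside.
- flask: Bystander: small conical glass flask, 51 mm wide, 85 mm high; origin at the centre of its underside.
- bulb: Bystander: round rubber pipette bulb with a neck, 56 mm wide, 80 mm high; origin at the centre of its underside.
Mind the look-alikes: they are no part of the job. What is shaped like the bottle but green is not meant.

How it is judged:
By the outcome, as a careful person would: the job done as asked, in the order asked, and still so for the second after the job is handed in, with the robot touching nothing.
It also fails if it takes over 72 s, if anything falls off the work surface, if the arm or the gripper's body presses on something with over 40 N, if the wrist force passes 120 N, or if a joint passes its speed limit or range.

ROBOT

A 6-joint arm with a two-finger parallel gripper is mounted at the origin on a cart in front of the work surface, level with it; the furniture and walls round the work are solid. World frame = base frame: x ahead of the robot, y to its left, z up, the work surface at z = 0. Lengths are in mm, angles in degrees, forces in N, time in s.
With the tool pointing down it reaches from about 275 to 750 mm from the base axis. Payload 10.2 kg.
Tool frame: the origin (TCP) lies at the very end of the fingers, on their centre line; the grasp point (between the pads) lies 19 mm behind it (arm.hold_point_z is the distance from the TCP to the grasp point, in mm); z points along the fingers, y is the direction in which the jaws open and shut (so a half turn about z gives the same grasp; the last joint's range is limited). The gripper opens to 88 mm and grips with 3 to 60 N. Pads are 18 mm wide; open, the fingers measure 123 mm over their backs; the gripper's body (75 mm by 187 mm) begins 45 mm behind the grasp point.
Start: joints at [-82.93, 17.928, 85.812, -0, 76.261, -12.8], TCP at [178.43, -493.755, 238.72] pointing down, gripper open.
Joint ranges: [-168.41, 168.41], [-55.51, 124.54], [10.69, 146.95], [-70.63, 250.63], [1, 178], [-165.06, 165.06]. Speed limits (degrees/s): [136.94, 136.94, 172.46, 180, 180, 180].

INTERFACE

Orientations are given as a 3x3 rotation matrix whose columns are the frame's x, y, z axes.
In Python, from bench import arm gives the robot as it stands. The module is installed in compiled form; this text tells all that it offers.
- The arm moves only by the shell command python3 -m crank 'ROWS' [FORCE]. ROWS is JSON, a list that holds one entry, the list of rows, each a list of 7 numbers: the turn, a rotation vector about the tool's x, y, z in degrees, then the shift along the tool's x, y, z in m, then the opening, from -1 (shut) to 1 (fully open). In form: [[[wx, wy, wz, tx, ty, tz, gripper], ...]]. A call has 1 to 8 rows; each row is the pose to reach, as a shift and turn from the pose commanded when the call began, along the tool's axes at that moment; what a row does not reach only later rows make up. A row lasts 1/10 s, in which the tool goes at most 50 mm and 8.59 degrees, less where a joint would pass 70% of its speed; a pose out of reach is approached as far as the arm can. A call with a gripper value outside its range is refused whole. The fingers move at their own pace and stop on an object; FORCE is the grip in N (left out, the last holds). Time passes only in rows, so rows that repeat a pose let the fingers close. It gives the time, the measured TCP pose, the force and the opening at its end, in the units of the state.
- arm.get_obs(): the state, without advancing time (a new reading comes with each control period).
- arm.capture(name): name is "side" or "top" or "wrist"; returns the picture (420x560x3 uint8, blue, green, red); there is no depth.
- arm.camera_info(name): a dict with "fx", "fy", "cx", "cy" (pixels), "extrinsics" (4x4, takes a point from world to camera coordinates); the wrist camera has in their place "hand_eye" (4x4, takes a point from camera to tool coordinates, whose origin is the TCP and whose axes are the flange's). Camera axes: x right, y down, z forward; pixel columns grow to the right and rows downward; lengths in mm; the calibration is good to about 2 mm. A picture is of the moment at which its call begins: read the wrist's pose just before it. camera_info takes no time and is no camera call.
- arm.sign_off(): hands the job in, once; it reports no verdict.
Trained networks look in the newest picture that a camera, given by its name, has taken for a name from the list of things; names that differ only in an ending like _2 or _b are one class to them, and where a whole thing is asked for, a point or a joint stands for the part that bears it (a point fixed in the world has none). Each returns a list of dicts, best first, with "conf" (0 to 1); they miss things now and then, are a little off and sometimes report something else, mostly with a low value. They report only what shows in the picture. A call takes as long as a camera call. They do not tell look-alikes from the thing itself.
- arm.trace(query, camera): "pixels" (420x560 bool, what is visible of it) and "at" ([row, column] in pixels, amid what is visible of it).
The state is a dict: "t": time; "joints": joint angles; "joint_vel": joint speeds; "effort": joint torques, N m; "position": TCP position; "orientation": TCP orientation; "ft_force": force on the tool from outside, world axes, zero at the start; "ft_torque": the same for the moment, N m; "gripper_width": finger opening in mm.
Only numpy, scipy, OpenCV 4.12 (cv2) and the standard library are available. Lean on these libraries where they do the work, as an engineer would, in place of code of your own. Each camera call takes 0.05 s, during which the arm holds its last target. There are 200 camera calls.

## Working session

There is one attempt and no reset: what is moved stays moved. The work goes in short steps, Python scripts to look and compute and a shell command to move; the robot and the scene stay as the last step left them, time stands still between calls to the robot, and variables do not carry over. Pictures are saved under pics/ and viewed, about 8 in all and at most 12, crops included, and the job is handed in when it is done.

```bash
mkdir -p pics; cat > h.py <<'E'
import numpy as np, cv2
from bench import arm
def cam(n):
    i=arm.camera_info(n); K=np.array([[i['fx'],0,i['cx']],[0,i['fy'],i['cy']],[0,0,1]])
    if 'extrinsics' in i: E=np.array(i['extrinsics'])
    else:
        o=arm.get_obs(); T=np.eye(4); T[:3,:3]=o['orientation']; T[:3,3]=o['position']
        E=np.linalg.inv(T@np.array(i['hand_eye']))
    return K,E
def proj(n,p,ke=None):
    K,E=ke or cam(n); q=K@(E[:3,:3]@np.array(p,float)+E[:3,3]); return q[:2]/q[2]
def ray(n,rc,ke=None):
    K,E=ke or cam(n); d=E[:3,:3].T@np.linalg.inv(K)@np.array([rc[1],rc[0],1.]); return -E[:3,:3].T@E[:3,3],d/np.linalg.norm(d)
def atz(n,rc,z,ke=None):
    c,d=ray(n,rc,ke); return c+d*(z-c[2])/d[2]
def tri(rs):
    A=sum(np.eye(3)-np.outer(d,d) for c,d in rs); b=sum((np.eye(3)-np.outer(d,d))@c for c,d in rs); return np.linalg.solve(A,b)
E
python3 - <<'E'
from h import *
np.set_printoptions(precision=1,suppress=True)
o=arm.get_obs();print(o['t'],o['position'],o['orientation'],o['gripper_width'])
ims=[]
for n in ['side','top']:
    im=arm.capture(n); ims.append(im); K,E=cam(n); print(n,K[0,0],-E[:3,:3].T@E[:3,3],E[2,:3])
    for q in ['bottle','flask','bulb','knob_top','cup_floor','index_mid','scale','bottle_mid']:
        print(q,[(round(r['conf'],2),np.array(r['at']).round(1).tolist(),int(r['pixels'].sum()) if 'pixels' in r else 0) for r in arm.trace(q,n)[:4]])
cv2.imwrite('pics/a.png',ims[0]);cv2.imwrite('pics/b.png',ims[1])
E
```

```text
0.0 [ 178.4 -493.5  238.2] [[ 0.9  0.3 -0. ]
 [ 0.3 -0.9  0. ]
 [ 0.  -0.  -1. ]] 87.86763841618607
side 422.4417746255853 [ 384.5 -964.6  654.3] [ 0.1  0.9 -0.4]
bottle [(0.89, [341.7, 300.8], 561), (0.68, [354.0, 260.5], 659), (0.63, [324.6, 245.4], 517)]
flask [(0.56, [206.0, 253.4], 227)]
bulb []
knob_top [(0.6, [206.4, 284.9], 295)]
cup_floor []
index_mid [(0.67, [257.7, 283.7], 3160)]
scale [(0.61, [254.9, 285.9], 2993)]
bottle_mid [(0.97, [322.0, 245.1], 537), (0.73, [354.8, 260.6], 606), (0.61, [346.9, 300.0], 582)]
top 514.6850076265442 [ 300.6    8.  1447.3] [ 0.1 -0.  -1. ]
bottle [(0.74, [212.4, 390.6], 167), (0.72, [249.6, 364.3], 115), (0.54, [238.5, 394.5], 183)]
flask [(0.57, [232.4, 154.3], 303), (0.35, [240.7, 392.7], 180)]
bulb [(0.87, [199.7, 148.2], 258)]
knob_top [(0.45, [201.7, 277.0], 202)]
cup_floor [(0.55, [191.5, 215.5], 324)]
index_mid [(0.68, [209.5, 268.1], 4098)]
scale [(0.93, [209.4, 272.2], 3932)]
bottle_mid [(0.76, [241.6, 391.9], 175), (0.66, [248.6, 362.6], 157), (0.57, [210.9, 392.1], 169)]
```

View pics/a.png

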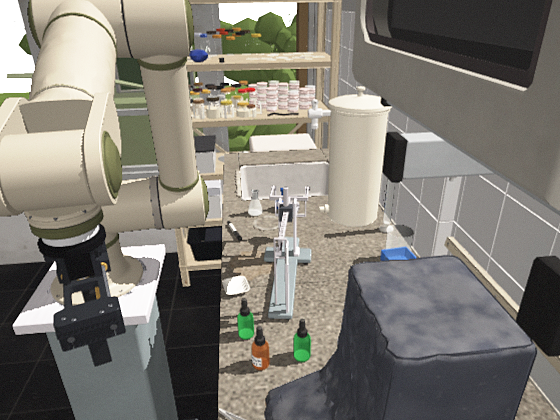

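View pics/b.png

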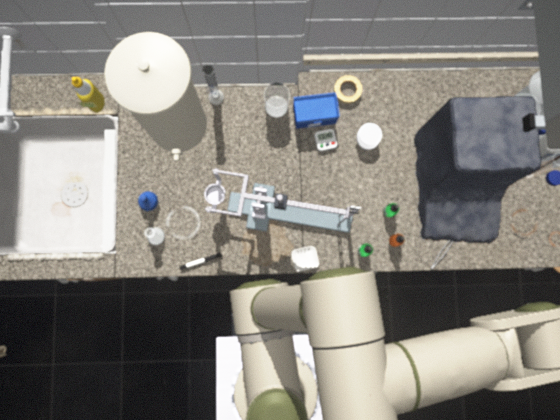

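The side view shows three bottles: green (245,322), amber (260,354) and green (302,343). In the top view they are at about (365,249), (396,240) and (391,210). Only the amber one fits the description. Next I'll confirm it in a crop and measure.

```bash
python3 - <<'E'
from h import *
np.set_printoptions(precision=1,suppress=True)
s=cv2.imread('pics/a.png');t=cv2.imread('pics/b.png')
A=cv2.resize(s[285:385,220:330],None,fx=3.6,fy=3.6,interpolation=2)  #396x360
B=cv2.resize(t[195:265,340:410],None,fx=5.14,fy=5.14,interpolation=2)
C=cv2.resize(t[155:245,190:370],(800,400)[::1],interpolation=2)
top=np.hstack([A,B[:360]]);top=cv2.resize(top,(400,190));top=cv2.copyMakeBorder(top,0,0,0,400,0)
cv2.imwrite('pics/c.png',np.vstack([top,C]))
b=tri([ray('side',[354.5,260.5]),ray('top',[240,393.5])]);print('bottle tri',b)
for rc in ([354,260.5],):print(atz('side',rc,45))
print('top',atz('top',[240,394],60))
print('knob tri',tri([ray('side',[206.4,284.9]),ray('top',[201.7,279])]), 'top knob z230',atz('top',[201,282],235))
print('cup',atz('top',[193,215],105)); print('plate',atz('top',[210,353],190))
for z in(0,):
  for rc in ([222,346],[209,352],[229,350],[193,231],[217,228]): print(rc,atz('top',rc,20))
E
```

```text
bottle tri [ 404.9 -338.8   19.9]
[ 405.  -362.3   45. ]
top [ 401.1 -330.5   60. ]
knob tri [494.3 -18.4 186.7] top knob z230 [487.4 -24.5 235. ]
cup [532.3 148.2 105. ]
plate [ 468.2 -200.8  190. ]
[222, 346] [ 457.4 -208.    20. ]
[209, 352] [ 493.7 -226.4   20. ]
[229, 350] [ 437.5 -218.4   20. ]
[193, 231] [546.1 112.3  20. ]
[217, 228] [478.4 121.4  20. ]
```

View pics/c.png

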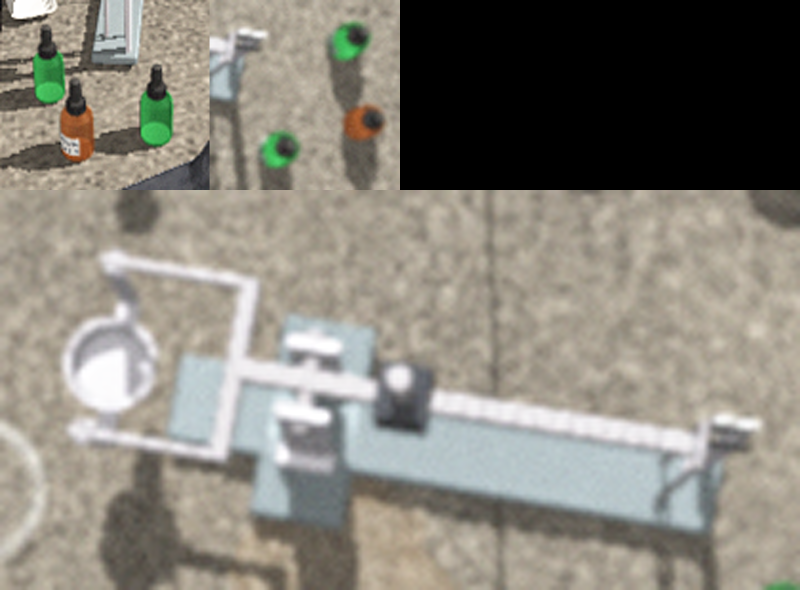

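```bash
cat >> h.py <<'E'
from scipy.spatial.transform import Rotation as Ro
def go(p,yaw,P=None):
    """yaw: world angle of the jaw axis (deg); tool down. Gives rotvec deg + shift m in tool axes"""
    o=arm.get_obs(); R=np.array(o['orientation']); p0=np.array(o['position'])
    best=None
    for a in (yaw,yaw+180):
        y=np.array([np.cos(np.radians(a)),np.sin(np.radians(a)),0]); z=np.array([0,0,-1.]); T=np.c_[np.cross(y,z),y,z]
        w=Ro.from_matrix(R.T@T).as_rotvec(degrees=True)
        if best is None or np.linalg.norm(w)<np.linalg.norm(best): best=w
    print('t %.2f'%o['t'],'pos',p0.round(1),'rot',best.round(1),'shift',(R.T@(np.array(p)-p0)/1000).round(4),'F',np.array(o['ft_force']).round(1),'w',round(o['gripper_width'],1))
E
python3 - <<'E'
from h import *
np.set_printoptions(precision=1,suppress=True)
for rc in ([249,365],[210,391]):print(atz('top',rc,50))
print(cam('wrist')[0][0,0],np.array(arm.camera_info('wrist')['hand_eye']))
go([350,-300,260],57)
E
```

```text
[ 379.1 -252.3   50. ]
[ 484.7 -329.    50. ]
318.3937383922538 [[   0.    -0.9   -0.3   85.8]
 [   1.     0.     0.     0.2]
 [   0.    -0.3    0.9 -147.2]
 [   0.     0.     0.     1. ]]
t 0.90 pos [ 178.4 -493.7  238.7] rot [-0.   0.  52.9] shift [ 0.2 -0.1 -0. ] F [-0.2  0.8 -0. ] w 87.9
```

```bash
sed -i "s/print('t %.2f'/np.set_printoptions(precision=4,suppress=True);print('t %.2f'/" h.py
python3 -m crank '[[[0,0,8,0.034,-0.018,-0.003,1],[0,0,16,0.068,-0.036,-0.006,1],[0,0,24,0.102,-0.054,-0.009,1],[0,0,32,0.136,-0.072,-0.012,1],[0,0,40,0.170,-0.090,-0.015,1],[0,0,47,0.204,-0.108,-0.018,1],[0,0,52.9,0.227,-0.124,-0.021,1],[0,0,52.9,0.227,-0.124,-0.021,1]]]'
python3 - <<'E'
from h import *
ke=cam('wrist'); im=arm.capture('wrist')
for q in ['bottle','bottle_mid']: print(q,[(round(r['conf'],2),np.round(r['at'],1).tolist(),int(r['pixels'].sum()),atz('wrist',r['at'],49,ke).round(1).tolist()) for r in arm.trace(q,'wrist')[:5]])
for p in ([402,-335,0],[402,-335,98]): print(proj('wrist',p,ke))
cv2.imwrite('pics/d.png',im); go([402,-335,160],57)
E
```

```text
t: 1.7
position: [351.2, -298.0, 260.3]
orientation: [[0.839, -0.544, 0.001], [-0.544, -0.839, -0.0], [0.001, -0.0, -1.0]]
ft_force: [-0.5, -0.8, -0.3]
gripper_width: 88.2
bottle [(0.82, [173.2, 239.5], 892, [380.9, -259.9, 49.0]), (0.79, [47.5, 237.0], 1175, [488.5, -333.2, 49.0]), (0.59, [107.6, 290.8], 764, [409.6, -347.8, 49.0])]
bottle_mid [(0.71, [45.2, 242.6], 1192, [487.1, -339.2, 49.0]), (0.65, [171.3, 237.3], 903, [384.0, -259.1, 49.0]), (0.63, [110.5, 291.8], 835, [406.5, -347.2, 49.0])]
[284.11678921 117.84508293]
[285.12397502 123.83245962]
t 1.85 pos [ 349.4 -300.5  259.6] rot [0.  0.  0.1] shift [0.0629 0.0004 0.0996] F [-0.1 -0.3  0. ] w 88.3
```

View pics/d.png

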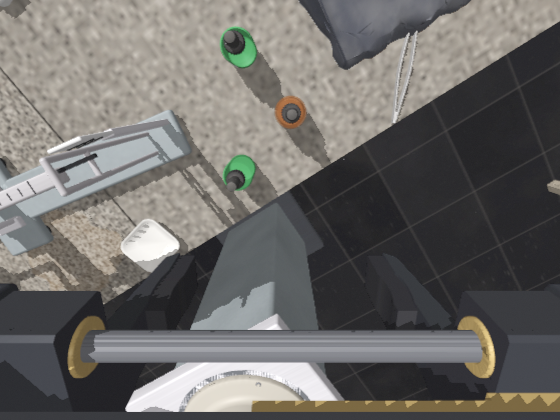

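Amber confirmed at (290,111), with green bottles at (238,45) and (238,173). I'll go closer and measure it a second time.

```bash

python3 -m crank '[[[0,0,0,0.02,0.005,0.03,1],[0,0,0,0.04,0.01,0.06,1],[0,0,0,0.04,0.01,0.08,1],[0,0,0,0.04,0.01,0.08,1],[0,0,0,0.04,0.01,0.08,1]]]'
python3 - <<'E'
from h import *
ke=cam('wrist'); im=arm.capture('wrist')
hsv=cv2.cvtColor(im,cv2.COLOR_BGR2HSV); m=cv2.inRange(hsv,(3,130,60),(16,255,255))
n,l,st,c=cv2.connectedComponentsWithStats(m)
for i in range(1,n):
    if st[i,4]>150: print(st[i],c[i])
print([(round(r['conf'],2),np.round(r['at'],1).tolist(),int(r['pixels'].sum())) for r in arm.trace('bottle','wrist')[:5]])
for p in ([406,-345,0],[406,-345,50],[406,-345,98]): print(proj('wrist',p,ke))
cv2.imwrite('pics/e.png',cv2.resize(im[0:300,130:430],None,fx=2,fy=2)); go([406,-345,115],57)
E
```

```text
t: 2.35
position: [377.4, -330.9, 180.2]
orientation: [[0.838, -0.546, 0.0], [-0.546, -0.838, -0.0], [0.0, 0.0, -1.0]]
ft_force: [0.8, -1.4, 0.6]
gripper_width: 88.1
[260 139  35  42 647] [277.92735703 153.54559505]
[(0.77, [84.4, 212.3], 1804), (0.76, [158.9, 277.9], 1356), (0.69, [230.3, 213.7], 1751)]
[277.70749963 153.56068161]
[277.18743365 162.92641209]
[276.49082984 175.47136549]
t 2.45 pos [ 377.8 -330.9  181.1] rot [ 0.  -0.1 -0. ] shift [ 0.0312 -0.0036  0.0661] F [-0.1 -1.   0.7] w 88.2
```

View pics/e.png

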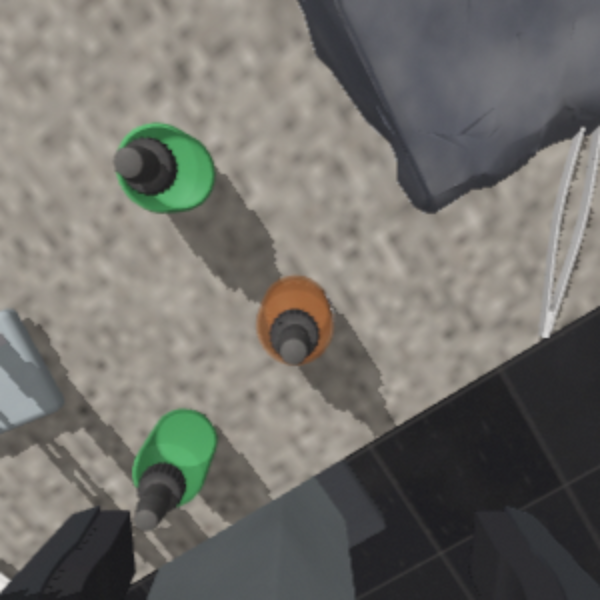

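```bash

python3 - <<'E'
from h import *
o=arm.get_obs(); K,_=cam('wrist'); H=np.array(arm.camera_info('wrist')['hand_eye'])
def ke(p,R):
    T=np.eye(4);T[:3,:3]=R;T[:3,3]=p;return K,np.linalg.inv(T@H)
R=np.array(o['orientation'])
k1=ke([349.4,-300.5,259.6],R);k2=cam('wrist')
print(tri([ray('w',[67,345],k1),ray('w',[104,346],k2)]))
print(tri([ray('w',[104,346],k2),ray('top',[239,421])]))
print(tri([ray('w',[67,345],k1),ray('top',[239,421])]))
E
```

```text
[ 409.89113797 -429.14913563   -3.30503259]
[ 408.01736763 -431.38133677  -27.8099567 ]
[ 409.26940825 -438.04427642  -49.57221504]
```

```bash

python3 -m crank '[[[0,0,2,0.02,-0.002,0.02,1],[0,0,3,0.031,-0.0036,0.05,1],[0,0,3,0.031,-0.0036,0.08,1],[0,0,3,0.031,-0.0036,0.11,1],[0,0,3,0.031,-0.0036,0.135,1],[0,0,3,0.031,-0.0036,0.150,1],[0,0,3,0.031,-0.0036,0.150,1],[0,0,3,0.031,-0.0036,0.150,1]]]' && python3 -m crank '[[[0,0,0,0,0,0,-1],[0,0,0,0,0,0,-1],[0,0,0,0,0,0,-1],[0,0,0,0,0,0,-1],[0,0,0,0,0,0,-1],[0,0,0,0,0,0,-1],[0,0,0,0,0,0,-1],[0,0,0,0,0,0,-1]]]' 15
```

```text
t: 3.25
position: [406.2, -344.7, 31.0]
orientation: [[0.809, -0.588, 0.001], [-0.588, -0.809, -0.002], [0.002, 0.001, -1.0]]
ft_force: [-0.9, -0.4, 0.6]
gripper_width: 87.9
t: 4.05
position: [405.8, -344.1, 29.8]
orientation: [[0.809, -0.588, 0.0], [-0.588, -0.809, -0.0], [0.0, 0.0, -1.0]]
ft_force: [-1.0, -0.3, -0.3]
gripper_width: 33.6
```

```bash

python3 -m crank '[[[0,0,0,0,0,-0.01,-1],[0,0,0,0,0,-0.04,-1],[0,0,0,0,0,-0.08,-1],[0,0,0,0,0,-0.12,-1],[0,0,0,0,0,-0.16,-1],[0,0,0,0,0,-0.2,-1],[0,0,0,0,0,-0.24,-1],[0,0,0,0,0,-0.25,-1]]]' && 
python3 - <<'E'
from h import *
go([444,164,280],79.6)
E
```

```text
t: 4.85
position: [406.4, -344.6, 284.5]
orientation: [[0.809, -0.588, 0.005], [-0.588, -0.809, -0.006], [0.007, 0.002, -1.0]]
ft_force: [-0.2, -0.4, -1.5]
gripper_width: 34.0
t 4.85 pos [ 406.4 -344.6  284.5] rot [  0.2  -0.4 -25.6] shift [-0.2687 -0.4335  0.0017] F [-0.2 -0.4 -1.5] w 34.0
```

```bash

python3 -m crank '[[[0,0,-1,-0.01,-0.015,0,-1],[0,0,-3,-0.03,-0.045,0,-1],[0,0,-5,-0.05,-0.08,0,-1],[0,0,-7,-0.073,-0.117,0,-1],[0,0,-9,-0.095,-0.153,0,-1],[0,0,-11,-0.115,-0.185,0,-1],[0,0,-13,-0.134,-0.217,0,-1],[0,0,-13,-0.14,-0.226,0,-1]]]' && 
python3 - <<'E'
from h import *
go([444,164,280],79.6)
E
```

```text
t: 5.65
position: [425.0, -76.1, 279.1]
orientation: [[0.922, -0.388, -0.001], [-0.388, -0.922, 0.001], [-0.001, -0.001, -1.0]]
ft_force: [-0.1, -0.4, -1.0]
gripper_width: 33.6
t 5.65 pos [425.  -76.1 279.1] rot [ -0.    0.1 -12.4] shift [-0.0756 -0.2287 -0.0006] F [-0.1 -0.4 -1. ] w 33.6
```

```bash

python3 -m crank '[[[0,0,-2,-0.01,-0.03,0,-1],[0,0,-4,-0.023,-0.07,0,-1],[0,0,-7,-0.037,-0.11,0,-1],[0,0,-9,-0.05,-0.15,0,-1],[0,0,-11,-0.063,-0.19,0,-1],[0,0,-12,-0.072,-0.22,0,-1],[0,0,-12.4,-0.0756,-0.2287,0,-1],[0,0,-12.4,-0.0756,-0.2287,0,-1]]]' && 
python3 - <<'E'
from h import *
ke=cam('wrist'); im=arm.capture('wrist')
for q in ['cup_floor','scale']:
  for r in arm.trace(q,'wrist')[:2]: print(q,round(r['conf'],2),np.round(r['at'],1),int(r['pixels'].sum()),atz('wrist',r['at'],95,ke).round(1))
for p in ([532,148,93],[532,148,110]): print(proj('wrist',p,ke))
cv2.imwrite('pics/f.png',im); go([532,148,280],79.6)
E
```

```text
t: 6.45
position: [445.3, 161.3, 279.0]
orientation: [[0.983, -0.183, -0.001], [-0.183, -0.983, -0.0], [-0.001, 0.001, -1.0]]
ft_force: [-0.2, -0.4, -0.5]
gripper_width: 33.6
cup_floor 0.84 [ 94.7 277.6] 2743 [533.  148.3  95. ]
cup_floor 0.46 [ 96.8 378. ] 14162 [513.   51.7  95. ]
scale 0.61 [ 93.6 378.6] 23482 [515.9  50.9  95. ]
[278.14027178  95.73221388]
[278.00670203  95.62973835]
t 6.60 pos [445.5 159.8 279.5] rot [ 0.   0.  -0.3] shift [ 0.0872 -0.0045 -0.0005] F [ 0.5 -0.2 -1. ] w 33.8
```

View pics/f.png

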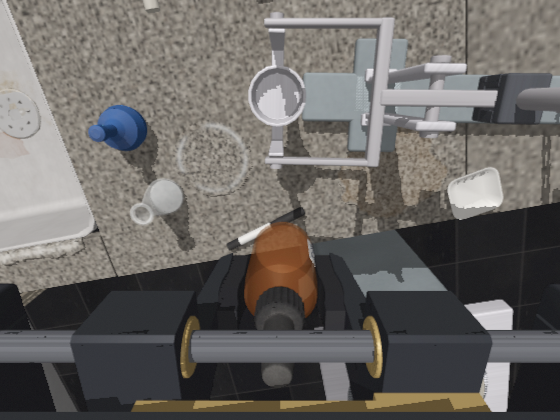

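Cup at pixel (277,96), matching the top-view estimate. Now check where the bottle sits in the hand.

```bash
python3 - <<'E'
from h import *
im=cv2.imread('pics/f.png'); K,_=cam('wrist'); H=np.linalg.inv(np.array(arm.camera_info('wrist')['hand_eye']))
m=cv2.inRange(cv2.cvtColor(im,cv2.COLOR_BGR2HSV),(3,120,40),(18,255,255)); m[:200]=0;m[340:]=0;m=cv2.morphologyEx(m,cv2.MORPH_OPEN,np.ones((5,5)))
ys,xs=np.nonzero(m); print('amber',xs.min(),xs.max(),ys.min(),ys.max())
for r in range(222,300,10):
    c=np.nonzero(m[r])[0]; print(r,c.min(),c.max()) if len(c) else 0
a=np.linspace(0,6.28,90)
for zz in (30,0,-30):
    P=np.c_[17.5*np.cos(a),17.5*np.sin(a),zz+0*a]; q=(K@(P@H[:3,:3].T+H[:3,3]).T); q=q[:2]/q[2]; print(zz,q.min(1),q.max(1))
go([532.5,148.5,280],79.9)
E
```

```text
amber 244 316 222 314
222 278 287
232 264 304
242 256 306
252 254 307
262 249 311
272 247 315
282 245 316
292 244 316
30 [252.76075448 219.14867432] [309.80084438 270.87803112]
0 [247.98908764 240.4351856 ] [314.72331325 299.26286827]
-30 [241.26352307 270.80453555] [321.66165409 338.80658246]
t 6.60 pos [445.5 159.8 279.5] rot [ 0.   0.  -0.6] shift [ 0.0876 -0.0051 -0.0005] F [ 0.5 -0.2 -1. ] w 33.8
```

```bash

python3 -m crank '[[[0,0,-0.5,0.015,-0.001,0,-1],[0,0,-0.5,0.035,-0.003,0,-1],[0,0,-0.5,0.055,-0.004,0,-1],[0,0,-0.5,0.075,-0.005,0,-1],[0,0,-0.5,0.0885,-0.005,0,-1],[0,0,-0.5,0.0885,-0.005,0.02,-1],[0,0,-0.5,0.0885,-0.005,0.05,-1],[0,0,-0.5,0.0885,-0.005,0.08,-1]]]' >/dev/null&& 
python3 -m crank '[[[0,0,0,0,0,0.02,-1],[0,0,0,0,0,0.03,-1],[0,0,0,0,0,0.03,-1],[0,0,0,0,0,0.03,-1]]]'
python3 - <<'E'
from h import *
ps=[]
for i in range(4):
    im=arm.capture('wrist'); o=arm.get_obs(); ps.append(np.r_[o['position'],o['ft_force']])
print(np.mean(ps,0).round(1),np.std(ps,0).round(1))
cv2.imwrite('pics/g.png',im)
ke=cam('wrist'); print([proj('wrist',[532.5,148.5,z],ke).round(1) for z in (93,110)])
go([533.5,148.5,135],79.9)
E
```

```text
t: 7.8
position: [533.9, 149.2, 170.8]
orientation: [[0.984, -0.177, 0.002], [-0.177, -0.984, 0.0], [0.002, -0.0, -1.0]]
ft_force: [-0.2, -0.3, -1.1]
gripper_width: 33.8
[ 5.338e+02  1.495e+02  1.709e+02 -2.000e-01  7.000e-01 -1.300e+00] [0.1 0.1 0.1 0.6 0.3 0.6]
[array([283. , 219.5]), array([283.2, 228.1])]
t 8.00 pos [533.7 149.7 170.6] rot [-0.  -0.1 -0. ] shift [-0.      0.0012  0.0356] F [-1.   0.2 -0.9] w 33.8
```

View pics/g.png

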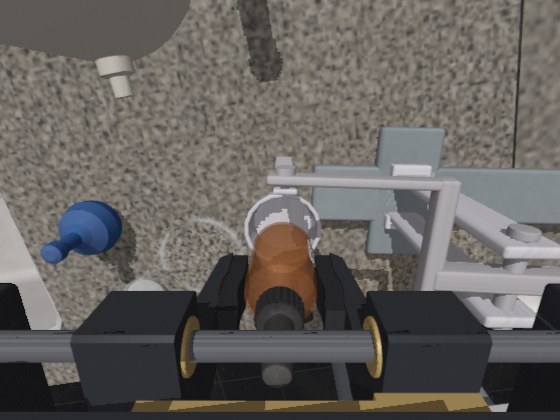

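```bash

python3 -m crank '[[[0,0,0,0,0.0005,0.01,-1],[0,0,0,0,0.0005,0.02,-1],[0,0,0,0,0.0005,0.028,-1],[0,0,0,0,0.0005,0.034,-1],[0,0,0,0,0.0005,0.038,-1],[0,0,0,0,0.0005,0.041,-1],[0,0,0,0,0.0005,0.043,-1],[0,0,0,0,0.0005,0.044,-1]]]'
python3 -m crank '[[[0,0,0,0,0,0.0005,-1],[0,0,0,0,0,0.001,-1],[0,0,0,0,0,0.0015,-1],[0,0,0,0,0,0.002,-1],[0,0,0,0,0,0.0025,-1],[0,0,0,0,0,0.003,-1],[0,0,0,0,0,0.0035,-1],[0,0,0,0,0,0.004,-1]]]'
python3 -m crank '[[[0,0,0,0,0,0.0003,-1],[0,0,0,0,0,0.0006,-1],[0,0,0,0,0,0.001,-1],[0,0,0,0,0,0.001,-1]]]'
```

```text
t: 8.8
position: [533.3, 149.2, 125.7]
orientation: [[0.984, -0.176, 0.0], [-0.176, -0.984, 0.0], [0.0, -0.0, -1.0]]
ft_force: [-0.3, -0.0, -0.4]
gripper_width: 34.1
t: 9.6
position: [533.2, 149.2, 121.7]
orientation: [[0.984, -0.176, 0.0], [-0.176, -0.984, -0.0], [0.0, -0.0, -1.0]]
ft_force: [-0.4, -0.2, -1.3]
gripper_width: 33.6
t: 10.0
position: [533.3, 149.2, 120.8]
orientation: [[0.984, -0.176, 0.0], [-0.176, -0.984, 0.0], [0.0, -0.0, -1.0]]
ft_force: [-0.5, -0.6, -0.3]
gripper_width: 33.5
```

```bash

python3 -m crank '[[[0,0,0,0,0,0.0005,-1],[0,0,0,0,0,0.001,-1],[0,0,0,0,0,0.0015,-1],[0,0,0,0,0,0.0015,-1]]]' | grep -E 'pos|force'
python3 - <<'E'
from h import *
ps=[]
for i in range(6):
    im=arm.capture('side'); o=arm.get_obs(); ps.append(np.r_[o['position'],o['ft_force']])
print(np.mean(ps,0).round(2))
E
```

```text
position: [533.3, 149.2, 119.2]
ft_force: [0.4, -0.8, 0.5]
[ 5.3326e+02  1.4921e+02  1.1928e+02 -2.1000e-01 -4.1000e-01  1.0800e+00]
```

```bash

python3 -m crank '[[[0,0,0,0,0,0,-0.15],[0,0,0,0,0,0,-0.1],[0,0,0,0,0,0,-0.05],[0,0,0,0,0,0,0.05],[0,0,0,0,0,0,0.2],[0,0,0,0,0,0,0.3],[0,0,0,0,0,0,0.3],[0,0,0,0,0,0,0.3]]]'
python3 -m crank '[[[0,0,0,0,0,-0.003,0.3],[0,0,0,0,0,-0.01,0.3],[0,0,0,0,0,-0.02,0.3],[0,0,0,0,0,-0.035,0.3],[0,0,0,0,0,-0.055,0.3],[0,0,0,0,0,-0.08,0.3],[0,0,0,0,0,-0.11,0.3],[0,0,0,0,0,-0.14,0.3]]]'
python3 - <<'E'
from h import *
ke=cam('wrist');im=arm.capture('wrist')
K,E=cam('side'); s=arm.capture('side')
c=proj('side',[532,148,140]).astype(int); print(c)
a=cv2.resize(im,(400,300)); b=cv2.resize(s[c[1]-45:c[1]+45,c[0]-60:c[0]+60],(400,300),interpolation=2)
t=arm.capture('top'); ct=proj('top',[500,-20,150]).astype(int)
d=cv2.resize(t[ct[1]-45:ct[1]+35,ct[0]-100:ct[0]+100],(750,300),interpolation=2)
cv2.imwrite('pics/h.png',np.vstack([np.hstack([a,b]),cv2.copyMakeBorder(d,0,0,0,50,0)]))
print(arm.get_obs()['position'],proj('wrist',[532.5,148.5,93],ke),proj('wrist',[532.5,148.5,190],ke))
go([532,148,300],80)
E
```

```text
t: 11.5
position: [533.2, 149.2, 119.2]
orientation: [[0.984, -0.176, -0.0], [-0.176, -0.984, 0.0], [-0.0, 0.0, -1.0]]
ft_force: [-0.8, -0.2, 0.8]
gripper_width: 57.1
t: 12.3
position: [533.0, 149.2, 261.3]
orientation: [[0.984, -0.176, 0.001], [-0.176, -0.984, 0.0], [0.001, -0.0, -1.0]]
ft_force: [-0.0, -0.1, 0.5]
gripper_width: 57.1
[290 195]
[533.77314935 149.28961661 261.62261089] [281.89058379 187.04727787] [282.27777324 221.7377546 ]
t 12.45 pos [533.8 149.3 261.6] rot [-0.1 -0.2 -0.1] shift [-0.0014  0.0015 -0.0384] F [-1.   0.3  0.4] w 57.3
```

View pics/h.png

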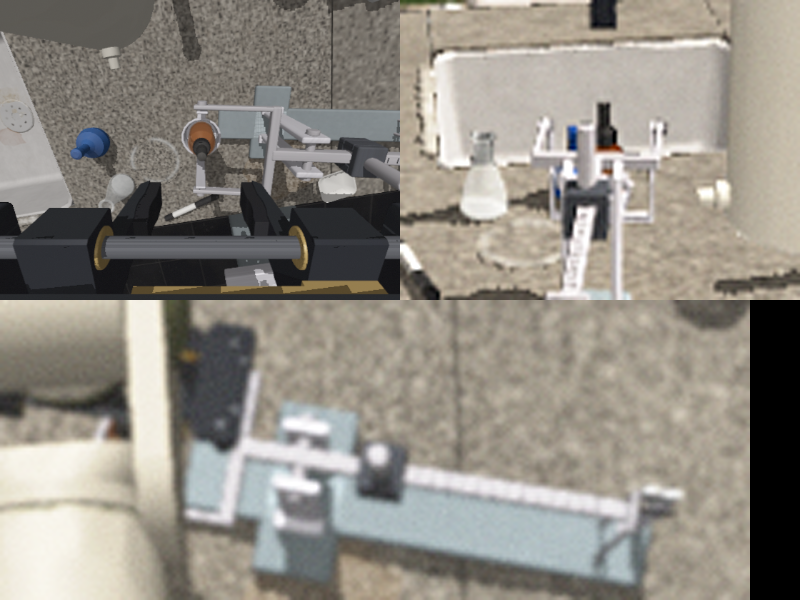

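```bash
cat >> h.py <<'E'
U=np.array([.177,.984,0]);X=np.array([.984,-.177,0]);PV=np.array([511.3,30.9,0])
def S(x,y,z): return PV+x*X+y*U+np.array([0,0,z])   # scale -> world
def toS(p): d=np.array(p)-PV; return np.array([d@X,d@U,d[2]])
E
python3 - <<'E'
from h import *
print(np.round(arm.get_obs()['joints'],1)); ct=proj('top',[500,-20,150]).astype(int);px=[155/3.75+ct[1]-45,378/3.75+ct[0]-100]
print(px,toS(atz('top',px,240)))
go(S(-60,-100,300),80)
E
```

```text
[  3.5  20.7  78.6   0.   80.5 103.6]
[np.float64(197.33333333333334), np.float64(279.8)] [ -6.65662609 -52.22909862 240.        ]
t 12.45 pos [533.8 149.3 261.6] rot [-0.1 -0.2 -0.1] shift [-0.0613  0.2204 -0.0389] F [-1.   0.3  0.4] w 57.3
```

```bash

python3 -m crank '[[[0,0,-4,0,0.01,-0.02,0.4],[0,0,-12,-0.01,0.04,-0.04,0.4],[0,0,-20,-0.02,0.075,-0.04,0.4],[0,0,-28,-0.03,0.11,-0.04,0.4],[0,0,-36,-0.04,0.145,-0.04,0.4],[0,0,-44,-0.05,0.18,-0.04,0.4],[0,0,-52,-0.061,0.21,-0.04,0.4],[0,0,-60,-0.061,0.22,-0.04,0.4]]]' >/dev/null
python3 -m crank '[[[0,0,-8,0,0,0,0.4],[0,0,-16,0,0,0,0.4],[0,0,-24,0,0,0,0.4],[0,0,-32,0,0,0,0.4],[0,0,-40,0,0,0,0.4],[0,0,-48,0,0,0,0.4],[0,0,-56,0,0,0,0.4],[0,0,-60,0,0,0,0.4]]]' >/dev/null
python3 -m crank '[[[0,0,-8,0,0,0,0.4],[0,0,-16,0,0,0,0.4],[0,0,-24,0,0,0,0.4],[0,0,-32,0,0,0,0.4],[0,0,-40,0,0,0,0.4],[0,0,-48,0,0,0,0.4],[0,0,-56,0,0,0,0.4],[0,0,-60,0,0,0,0.4]]]' 
python3 - <<'E'
from h import *
ke=cam('wrist');im=arm.capture('wrist');cv2.imwrite('pics/i.png',im)
for q in ['knob_top','poise','index_mid','beam']:
  for r in arm.trace(q,'wrist')[:2]: print(q,round(r['conf'],2),np.round(r['at'],1),int(r['pixels'].sum()))
for p in (S(0,-240,170),S(0,-240,196),S(0,-50,240),S(0,-65,240)): print(proj('wrist',p,ke))
go(S(-60,-100,300),80)
E
```

```text
t: 14.85
position: [434.1, -56.5, 298.6]
orientation: [[-0.985, 0.171, -0.001], [0.171, 0.985, 0.001], [0.001, 0.0, -1.0]]
ft_force: [0.1, 0.5, -0.4]
gripper_width: 61.7
knob_top 0.79 [258.7 327.7] 1761
poise 0.88 [257.7 326.8] 1681
index_mid 0.65 [215.3 331.6] 22965
beam 0.79 [254.  379.9] 9036
[134.80213231 255.49899608]
[122.10108263 269.14863808]
[345.44652203 299.88312779]
[325.68370815 299.78162123]
t 15.10 pos [434.3 -56.6 299. ] rot [ 0.  -0.  -0.2] shift [-0.0003 -0.0003 -0.001 ] F [-0.1  0.1  0.2] w 61.6
```

View pics/i.png

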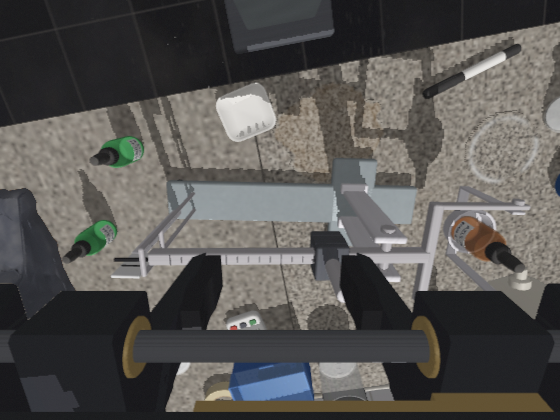

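```bash
python3 - <<'E'
from h import *
ke=cam('wrist')
for x in (-6,6): print(x,[proj('wrist',S(x,y,177-y*.06),ke).round(1) for y in (-100,-150,-200)])
print([proj('wrist',S(0,y,240),ke).round(1) for y in (-48,-52,-56)])
im=cv2.imread('pics/i.png');g=cv2.cvtColor(im,6)
for c in (300,265,220,): print(c,g[244:272,c].tolist())
print(g[285:305,325:365:4])
go(S(0,-52,300),80); go(S(0,-52,212),80)
E
```

```text
-6 [array([280.3, 256.5]), array([225.5, 258.1]), array([169.7, 259.7])]
6 [array([280.3, 268. ]), array([226.3, 269.7]), array([171.2, 271.4])]
[array([348.6, 298.9]), array([343.3, 298.9]), array([338.1, 298.9])]
300 [112, 129, 119, 98, 96, 98, 95, 96, 101, 124, 158, 185, 185, 185, 188, 190, 190, 189, 189, 184, 121, 111, 129, 148, 149, 148, 151, 151]
265 [143, 140, 134, 119, 95, 99, 96, 96, 100, 120, 150, 179, 185, 186, 185, 187, 189, 190, 188, 186, 160, 137, 140, 137, 136, 136, 135, 133]
220 [147, 135, 137, 138, 96, 97, 97, 98, 101, 115, 129, 90, 61, 63, 58, 27, 26, 27, 27, 27, 27, 26, 27, 26, 26, 26, 27, 26]
[[142 118  90  96  24  22  23  24  26  27]
 [146 125  90  96  20  23  24  24  23  27]
 [143 135  97  96  24  23  26  23  23  26]
 [138 130 106  96  25  21  23  24  23  26]
 [116 114 118  95  44  23  25  21  24  26]
 [113 134 131  94  74  23  23  22  22  26]
 [135 143 125  96 128  23  21  23  21  24]
 [146 137 112  97 146  22  25  24  21  24]
 [147 126 118 105 166  24  24  24  21  25]
 [146 128 129 135 186  20  24  21  23  23]
 [149 143 113 158 207  23  24  23  21  25]
 [143 156 148 173 213  21  25  23  22  25]
 [128 159 165 156 217  21  25  23  23  26]
 [114 154 153 150 221  22  24  23  23  26]
 [112 149 143 153 225  24  25  22  22  26]
 [122 145 150 110 226  24  23  22  24  26]
 [127 141 155 123 214  41  24  22  25  26]
 [143 148 150 141 166  83  25  23  20  25]
 [165 134 134 145 149  67  24  23  24  25]
 [101 117 105 135 148  85  24  22  23  26]]
t 15.10 pos [434.3 -56.6 299. ] rot [ 0.  -0.  -0.2] shift [-0.0602  0.0478 -0.0011] F [-0.1  0.1  0.2] w 61.6
t 15.10 pos [434.3 -56.6 299. ] rot [ 0.  -0.  -0.2] shift [-0.0603  0.0478  0.0869] F [-0.1  0.1  0.2] w 61.6
```

```bash

python3 -m crank '[[[0,0,0,-0.03,0.025,0,0.4],[0,0,0,-0.057,0.052,0,0.4],[0,0,0,-0.057,0.052,0,0.4],[0,0,0,-0.057,0.052,0.02,0.4],[0,0,0,-0.057,0.052,0.04,0.4],[0,0,0,-0.057,0.052,0.06,0.4],[0,0,0,-0.057,0.052,0.08,0.4],[0,0,0,-0.057,0.052,0.087,0.4]]]'
python3 - <<'E'
from h import *
im=arm.capture('wrist');cv2.imwrite('pics/j.png',im);ke=cam('wrist')
for r in arm.trace('knob_top','wrist')[:2]: print(round(r['conf'],2),np.round(r['at'],1),int(r['pixels'].sum()))
print(toS(arm.get_obs()['position']),proj('wrist',S(-3,-48,240),ke),proj('wrist',S(-3,-50,195),ke))
E
```

```text
t: 15.9
position: [498.7, -15.5, 210.6]
orientation: [[-0.984, 0.177, -0.003], [0.177, 0.984, 0.001], [0.003, 0.0, -1.0]]
ft_force: [-0.9, 0.5, -0.3]
gripper_width: 61.9
0.69 [251.5 270.8] 4739
0.24 [190.  469.2] 1315
[ -3.58415861 -47.89153834 211.79465939] [279.91318869 303.87694128] [276.60757219 255.84256098]
```

View pics/j.png

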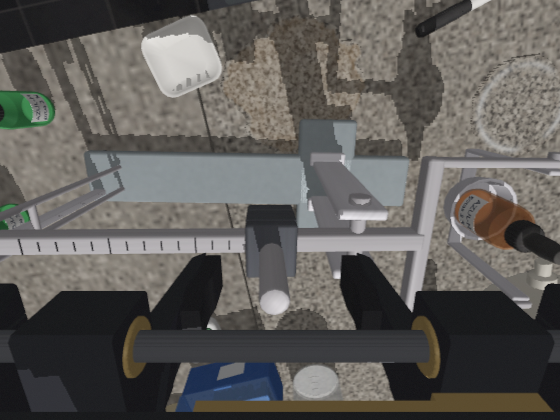

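The knob stands between the fingers with its tip at (274,302). I'll push outward slowly with the inner finger.

```bash

python3 -m crank '[[[0,0,0,0,-0.007,0,0.4],[0,0,0,0,-0.014,0,0.4],[0,0,0,0,-0.019,0,0.4],[0,0,0,0,-0.022,0,0.4],[0,0,0,0,-0.024,0,0.4],[0,0,0,0,-0.026,0,0.4],[0,0,0,0,-0.028,0,0.4],[0,0,0,0,-0.03,0,0.4]]]' |grep -E 'pos|force|width'
python3 -m crank '[[[0,0,0,0,-0.003,0,0.4],[0,0,0,0,-0.006,0,0.4],[0,0,0,0,-0.009,0,0.4],[0,0,0,0,-0.012,0,0.4],[0,0,0,0,-0.015,0,0.4],[0,0,0,0,-0.018,0,0.4],[0,0,0,0,-0.021,0,0.4],[0,0,0,0,-0.024,0,0.4]]]'|grep -E 'pos|force|width'
python3 -m crank '[[[0,0,0,0,-0.003,0,0.4],[0,0,0,0,-0.006,0,0.4],[0,0,0,0,-0.009,0,0.4],[0,0,0,0,-0.012,0,0.4],[0,0,0,0,-0.015,0,0.4],[0,0,0,0,-0.018,0,0.4],[0,0,0,0,-0.021,0,0.4],[0,0,0,0,-0.024,0,0.4]]]'|grep -E 'pos|force|width'
python3 - <<'E'
from h import *
print(toS(arm.get_obs()['position']))
E
```

```text
position: [494.5, -44.6, 212.2]
ft_force: [1.9, 3.4, 0.4]
gripper_width: 61.7
position: [489.9, -68.8, 212.1]
ft_force: [-2.9, 5.0, -1.2]
gripper_width: 61.3
position: [485.5, -92.4, 211.9]
ft_force: [-2.6, 4.7, -1.4]
gripper_width: 61.6
[  -3.58313189 -125.859329    211.94123685]
```

```bash

python3 -m crank '[[[0,0,0,0,-0.003,0,0.4],[0,0,0,0,-0.006,0,0.4],[0,0,0,0,-0.009,0,0.4],[0,0,0,0,-0.012,0,0.4],[0,0,0,0,-0.015,0,0.4],[0,0,0,0,-0.018,0,0.4],[0,0,0,0,-0.020,0,0.4],[0,0,0,0,-0.020,0,0.4]]]'|grep -E 'pos|force|width'
python3 -m crank '[[[0,0,0,0,0.003,0,0.4],[0,0,0,0,0.01,0,0.4],[0,0,0,0,0.02,0,0.4],[0,0,0,0,0.024,0,0.4],[0,0,0,0,0.024,0,0.4],[0,0,0,0,0.024,0,0.4],[0,0,0,0,0.024,0,0.4],[0,0,0,0,0.024,0,0.4]]]'|grep -E 'pos|force'
python3 - <<'E'
from h import *
im=arm.capture('wrist');ke=cam('wrist');o=toS(arm.get_obs()['position']);cv2.imwrite('pics/k.png',im);s=arm.capture('side');cv2.imwrite('pics/ks.png',s)
print(o, proj('wrist',S(-3,-235,170),ke),proj('wrist',S(-3,-121,240),ke),proj('side',S(-3,-235,170)))
E
```

```text
position: [482.4, -112.4, 212.2]
ft_force: [-1.2, 2.4, -0.4]
gripper_width: 61.7
position: [486.7, -88.5, 212.2]
ft_force: [-0.2, -0.2, -0.6]
[  -3.05680192 -121.84668076  212.22128046] [105.93517006 234.88123373] [282.20720276 299.72426549] [281.93518815 251.25744815]
```

```bash
python3 - <<'E'
from h import *
f=lambda im,r0,r1,c0,c1,w,h:cv2.resize(im[r0:r1,c0:c1],(w,h),interpolation=cv2.INTER_CUBIC)
k=cv2.imread('pics/k.png');i=cv2.imread('pics/i.png');ks=cv2.imread('pics/ks.png');a=cv2.imread('pics/a.png')
top=np.hstack([f(k,200,275,60,175,460,300),f(i,230,290,100,168,340,300)])
bot=np.hstack([f(ks,190,270,240,340,375,300),f(a,190,270,240,340,375,300)])
cv2.imwrite('pics/l.png',np.vstack([top,cv2.copyMakeBorder(bot,0,0,0,50,0)]))
E
```

```text
(no output)
```

View pics/l.png

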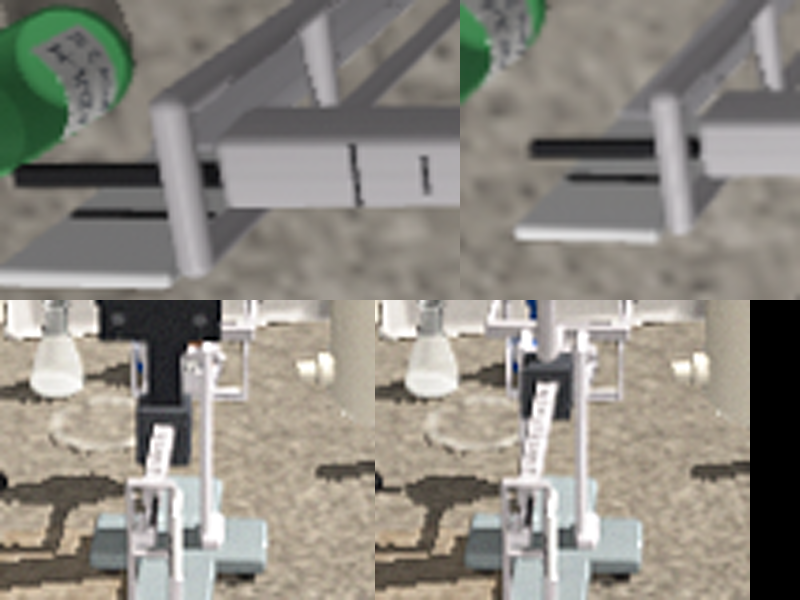

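The wrist crop shows the pointer at pixel row 244. The upper index line is at row 253 and the plate's top edge at row 271. The pointer still covers the same place as at the start, so the beam is still on the cup-low stop. I'll build a tilt gauge from this geometry and push on.

```bash
cat > tilt.py <<'E'
from h import *
def tilt(im,ke,dbg=True,PX=None):
    g=cv2.cvtColor(im,cv2.COLOR_BGR2GRAY).astype(int); out=[]
    for y in (-234,-237,-240,-243):
        # predicted pixel path of the pointer at this y over tilt
        th=np.linspace(-.07,.07,141); q=np.array([proj('w',S(PX,y,170+t*y),ke) for t in th])
        v=cv2.remap(g.astype(np.float32),q[:,0].astype(np.float32)[None],q[:,1].astype(np.float32)[None],1)[0]
        d=v<60; runs=[];i=0
        while i<len(d):
            if d[i]:
                j=i
                while j<len(d) and d[j]: j+=1
                runs.append((round(th[i],3),round(th[j-1],3)));i=j
            else:i+=1
        out.append((y,runs))
    for r in out: print(r)
E
python3 - <<'E'
from tilt import *
o=arm.get_obs();ke=cam('wrist');im=cv2.imread('pics/k.png')
# pointer at stop, pixel (row 243.75,col 87) z~184 ; line (253.3,95) z 175.5
for rc,z in (([243.75,87],184.2),([253.3,95],175.5),([270.8,82],196)): print(toS(atz('w',rc,z,ke)))
tilt(im,ke,PX=-3)
E
python3 -m crank '[[[0,0,0,0,-0.01,0,0.4],[0,0,0,0,-0.018,0,0.4],[0,0,0,0,-0.021,0,0.4],[0,0,0,0,-0.024,0,0.4],[0,0,0,0,-0.027,0,0.4],[0,0,0,0,-0.03,0,0.4],[0,0,0,0,-0.033,0,0.4],[0,0,0,0,-0.036,0,0.4]]]'|grep -E 'pos|force|width'
python3 -m crank '[[[0,0,0,0,0.003,0,0.4],[0,0,0,0,0.01,0,0.4],[0,0,0,0,0.016,0,0.4],[0,0,0,0,0.016,0,0.4],[0,0,0,0,0.016,0,0.4],[0,0,0,0,0.016,0,0.4],[0,0,0,0,0.016,0,0.4],[0,0,0,0,0.016,0,0.4]]]'|grep -E 'pos|force'
python3 - <<'E'
from tilt import *
im=arm.capture('wrist');ke=cam('wrist');cv2.imwrite('pics/m.png',im);print(toS(arm.get_obs()['position']));tilt(im,ke,PX=-3)
E
```

```text
[  -3.44678221 -238.85113471  184.2       ]
[   7.44413859 -240.86009392  175.5       ]
[   8.26583846 -237.26810119  196.        ]
(-234, [(np.float64(-0.07), np.float64(-0.043))])
(-237, [(np.float64(-0.069), np.float64(-0.036))])
(-240, [(np.float64(-0.068), np.float64(-0.036))])
(-243, [(np.float64(-0.067), np.float64(-0.035))])
position: [480.2, -123.7, 212.1]
ft_force: [0.3, 4.0, -1.8]
gripper_width: 62.0
position: [483.2, -108.1, 212.2]
ft_force: [-0.5, -0.1, -0.1]
[  -3.04267452 -141.76520159  212.21526423]
(-234, [(np.float64(-0.07), np.float64(-0.037))])
(-237, [(np.float64(-0.069), np.float64(-0.036))])
(-240, [(np.float64(-0.069), np.float64(-0.036))])
(-243, [(np.float64(-0.068), np.float64(-0.036))])
```

```bash

python3 -m crank '[[[0,0,0,0,-0.008,0,0.4],[0,0,0,0,-0.012,0,0.4],[0,0,0,0,-0.015,0,0.4],[0,0,0,0,-0.018,0,0.4],[0,0,0,0,-0.021,0,0.4],[0,0,0,0,-0.024,0,0.4],[0,0,0,0,-0.027,0,0.4],[0,0,0,0,-0.028,0,0.4]]]'|grep -E 'force|width'
python3 -m crank '[[[0,0,0,0,0.003,0,0.4],[0,0,0,0,0.01,0,0.4],[0,0,0,0,0.016,0,0.4],[0,0,0,0,0.016,0,0.4],[0,0,0,0,0.016,0,0.4],[0,0,0,0,0.016,0,0.4],[0,0,0,0,0.016,0,0.4],[0,0,0,0,0.016,0,0.4]]]'|grep -E 'pos|force'
python3 - <<'E'
from tilt import *
im=arm.capture('wrist');ke=cam('wrist');cv2.imwrite('pics/n.png',im);print(toS(arm.get_obs()['position']));tilt(im,ke,PX=-3)
E
```

```text
ft_force: [-1.3, 2.9, -1.1]
gripper_width: 61.4
position: [481.1, -119.9, 212.2]
ft_force: [0.1, 0.2, 0.2]
[  -3.01478696 -153.75440416  212.19745967]
(-234, [(np.float64(-0.07), np.float64(-0.031))])
(-237, [(np.float64(-0.069), np.float64(-0.031))])
(-240, [(np.float64(-0.068), np.float64(-0.03))])
(-243, [(np.float64(-0.062), np.float64(-0.031))])
```

```bash

python3 -m crank '[[[0,0,0,0,0,0,0.4],[0,0,0,0,0,0,0.4],[0,0,0,0,0,0,0.4],[0,0,0,0,0,0,0.4],[0,0,0,0,0,0,0.4]]]'|grep -E '^t'
python3 - <<'E'
from tilt import *
im=arm.capture('wrist');ke=cam('wrist');cv2.imwrite('pics/n.png',im);print(toS(arm.get_obs()['position']));tilt(im,ke,PX=-3)
g=cv2.cvtColor(im,6)
for c in (105,112,118): print(c,g[225:275,c].tolist())
print(proj('w',S(-3,-240,184.2),ke),proj('w',S(-3,-240,170),ke),proj('w',S(7.6,-240,175.5),ke),proj('w',S(7.6,-240,164.5),ke))
E
```

```text
t: 23.9
[  -3.03014067 -153.6333597   212.21071463]
(-234, [(np.float64(-0.07), np.float64(-0.031))])
(-237, [(np.float64(-0.069), np.float64(-0.031))])
(-240, [(np.float64(-0.068), np.float64(-0.03))])
(-243, [(np.float64(-0.062), np.float64(-0.031))])
105 [100, 89, 75, 61, 70, 94, 90, 129, 155, 153, 153, 150, 141, 131, 124, 120, 116, 114, 112, 121, 125, 128, 128, 129, 132, 135, 136, 135, 135, 133, 135, 138, 139, 134, 126, 117, 109, 111, 113, 116, 119, 123, 126, 129, 130, 134, 135, 133, 133, 132]
112 [148, 136, 124, 145, 125, 121, 126, 129, 134, 140, 142, 142, 139, 134, 130, 125, 122, 121, 126, 132, 139, 142, 143, 143, 142, 137, 130, 123, 120, 124, 129, 133, 133, 130, 128, 123, 121, 121, 121, 125, 129, 129, 129, 150, 159, 152, 133, 122, 114, 112]
118 [134, 135, 136, 136, 136, 136, 137, 137, 137, 137, 138, 139, 141, 137, 131, 98, 51, 36, 36, 49, 68, 102, 132, 132, 134, 135, 135, 134, 132, 130, 128, 126, 125, 127, 128, 128, 122, 115, 115, 115, 115, 120, 146, 185, 209, 210, 169, 108, 108, 121]
[137.95133074 244.38005541] [147.25214261 234.86186294] [146.07702435 253.4770878 ] [152.59905572 245.9598823 ]
```

```bash

python3 -m crank '[[[0,0,0,0,-0.007,0,0.4],[0,0,0,0,-0.012,0,0.4],[0,0,0,0,-0.015,0,0.4],[0,0,0,0,-0.018,0,0.4],[0,0,0,0,-0.0205,0,0.4],[0,0,0,0,-0.023,0,0.4],[0,0,0,0,-0.025,0,0.4],[0,0,0,0,-0.026,0,0.4]]]'|grep -E 'force|width'
python3 -m crank '[[[0,0,0,0,0.002,0,0.4],[0,0,0,0,0.006,0,0.4],[0,0,0,0,0.012,0,0.4],[0,0,0,0,0.016,0,0.4],[0,0,0,0,0.016,0,0.4],[0,0,0,0,0.016,0,0.4],[0,0,0,0,0.016,0,0.4],[0,0,0,0,0.016,0,0.4]]]'|grep -E 'force'
python3 -m crank '[[[0,0,0,0,0,0,0.4],[0,0,0,0,0,0,0.4],[0,0,0,0,0,0,0.4],[0,0,0,0,0,0,0.4],[0,0,0,0,0,0,0.4],[0,0,0,0,0,0,0.4]]]'|grep -E '^t'
python3 - <<'E'
from tilt import *
im=arm.capture('wrist');ke=cam('wrist');cv2.imwrite('pics/o.png',im);print(toS(arm.get_obs()['position']));tilt(im,ke,PX=-3)
E
```

```text
ft_force: [0.8, 3.1, -1.4]
gripper_width: 61.8
ft_force: [1.2, -0.3, 0.4]
t: 26.15
[  -3.0248197  -163.64387778  212.21890877]
(-234, [(np.float64(-0.07), np.float64(-0.062)), (np.float64(-0.018), np.float64(0.003))])
(-237, [(np.float64(-0.069), np.float64(-0.061)), (np.float64(-0.017), np.float64(0.017))])
(-240, [(np.float64(-0.069), np.float64(-0.06)), (np.float64(-0.017), np.float64(0.017))])
(-243, [(np.float64(-0.017), np.float64(0.019))])
```

```bash

python3 -m crank '[[[0,0,0,0,0,-0.01,0.4],[0,0,0,0,0,-0.03,0.4],[0,0,0,0,0,-0.05,0.4],[0,0,0,0,0,-0.07,0.4],[0,0,0,0,0,-0.09,0.4],[0,0,0,0.03,0,-0.09,0.4],[0,0,0,0.06,0,-0.09,0.4],[0,0,0,0.06,0,-0.09,0.4]]]'|grep -E 'pos|force'
python3 -m crank '[[[0,0,0,0,0,0,0.4],[0,0,0,0,0,0,0.4],[0,0,0,0,0,0,0.4],[0,0,0,0,0,0,0.4],[0,0,0,0,0,0,0.4],[0,0,0,0,0,0,0.4],[0,0,0,0,0,0,0.4],[0,0,0,0,0,0,0.4]]]'|grep -E '^t'
python3 - <<'E'
from tilt import *
im=arm.capture('wrist');ke=cam('wrist');tilt(im,ke,PX=-3)
c=proj('w',S(0,-238,170),ke).astype(int);print(c)
s=arm.capture('side')
A=cv2.resize(im[c[1]-35:c[1]+40,max(c[0]-60,0):max(c[0]-60,0)+100],(400,300),interpolation=2)
B=cv2.resize(s[150:270,220:380],(400,300),interpolation=2)
cv2.imwrite('pics/p.png',np.vstack([np.hstack([A,B]),cv2.resize(im[120:330],(800,300))]))
E
```

```text
position: [418.5, -118.5, 303.5]
ft_force: [0.6, -0.3, 0.0]
t: 27.8
(-234, [(np.float64(-0.07), np.float64(0.012))])
(-237, [(np.float64(-0.07), np.float64(0.012))])
(-240, [(np.float64(-0.07), np.float64(0.012))])
(-243, [(np.float64(-0.07), np.float64(0.012))])
[204 256]
```

View pics/p.png

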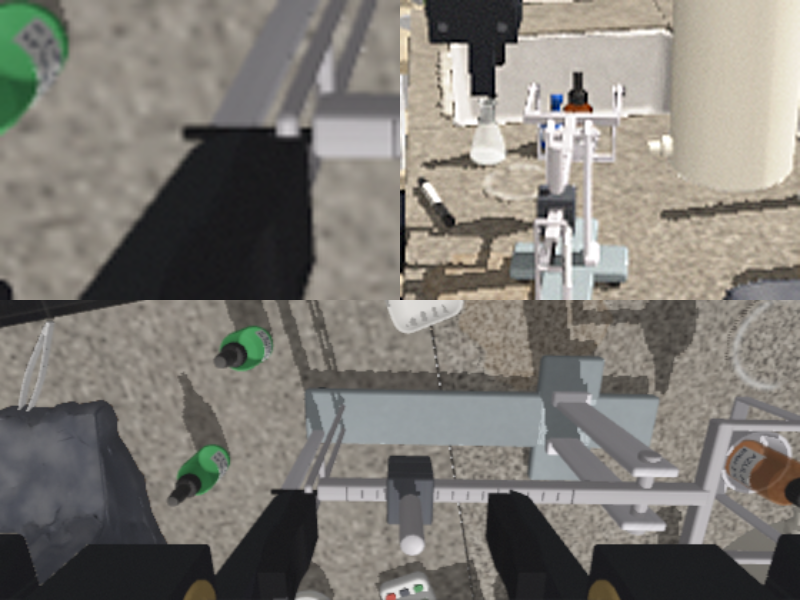

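```bash

python3 -m crank '[[[0,0,0,0,0.02,0,0.4],[0,0,0,0,0.04,0,0.4],[0,0,0,0,0.06,0,0.4],[0,0,0,0,0.06,0,0.4],[0,0,0,0,0.06,0,0.4]]]'|grep -E '^t'
python3 - <<'E'
from tilt import *
im=arm.capture('wrist');ke=cam('wrist');tilt(im,ke,PX=-3.4)
g=cv2.cvtColor(im,6)
# pixel rows: pointer centre and index lines predicted
y=-242
c=proj('w',S(-3.4,y,170),ke);print('pointer th0',c,[proj('w',S(-3.4,y,170+t*y),ke).round(1) for t in(-.06,-.023,.023)])
print('lines',proj('w',S(7.6,y,175.5),ke),proj('w',S(7.6,y,164.5),ke),'top edge',proj('w',S(7.6,y,196),ke))
k=int(round(c[0]));print(k);[print(cc,g[int(c[1])-20:int(c[1])+30,cc].tolist()) for cc in (k-2,k+2)]
E
```

```text
t: 28.4
(-234, [(np.float64(-0.061), np.float64(-0.056))])
(-237, [(np.float64(-0.061), np.float64(-0.056)), (np.float64(-0.018), np.float64(-0.001))])
(-240, [(np.float64(-0.059), np.float64(-0.054)), (np.float64(-0.018), np.float64(0.011))])
(-243, [(np.float64(-0.017), np.float64(0.01))])
pointer th0 [139.41698591 253.39562226] [array([132.9, 260.6]), array([137. , 256.1]), array([141.8, 250.8])]
lines [138.6522329  266.18847703] [143.28412253 260.71807766] top edge [129.13257015 277.4314818 ]
139
137 [142, 141, 147, 152, 153, 150, 145, 143, 142, 142, 142, 140, 138, 135, 134, 135, 140, 145, 142, 86, 23, 24, 38, 86, 122, 123, 115, 45, 76, 123, 123, 120, 92, 46, 105, 123, 123, 123, 123, 123, 123, 123, 126, 160, 214, 220, 140, 145, 148, 146]
141 [143, 138, 134, 137, 141, 142, 142, 139, 135, 134, 145, 154, 160, 160, 161, 156, 134, 119, 110, 65, 22, 25, 37, 86, 122, 123, 117, 48, 70, 123, 122, 120, 92, 37, 86, 123, 123, 122, 124, 123, 124, 123, 126, 155, 210, 220, 143, 139, 136, 140]
```

```bash
python3 -c "
from bench import arm
print(arm.sign_off())"
```

```text
the job is handed in; nothing more can be done
None
```

The amber bottle stands upright in the hanging cup, and the scale balances with the pointer between the two lines. I handed the job in at about 28 s with the gripper clear of the scale.

- **Bottle:** It was the only amber one; the two look-alikes were green. I lowered it until it pressed about 2 N into the cup and then let go. It was still upright in the last picture.
- **Poise:** I pushed the knob outward in slow steps with one finger, never pinching it. The wrist force read about 6 N at most. I backed off and checked the beam after each of the last four pushes.
- **Pointer:** With the arm clear, both lines were visible within half a pixel of where they should be, and the pointer was between the level mark and about 1 pixel towards the cup-low side. That puts the tilt at roughly -0.004 to -0.013 rad, against the allowed ±0.023.
- **Disagreements:** My tilt gauge read about 0.007 rad too high at the starting stop, which is why the tilt is a range. In my last viewed picture a finger hid the index plate, so the final pointer check came from pixel values only.
- **Bystanders:** I went near neither the flask nor the bulb. The flask looked unmoved in the last side view; I did not check the bulb separately at the end.

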